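# Nest rinsed sample cups on the sliding seat and lock it under the dust hood

### The job

Take the two rinsed sample cups that drain on the sloping rack and nest them, one after the other, mouth down over the cup on the dust hood's sliding seat, each pressed fully home so that the three stand straight, one inside the other. Then pull up the seat's spring plunger, slide the loaded seat under the hood and let the plunger drop into the far hole, so that the seat is locked there with the cups still nested. Leave the other things on the bench alone.

Things in the scene. Friction and masses are not known exactly. Their poses are not given: they have to be found in the camera images.
- cup_a_mid (a point): translucent white stacking cup, 66 mm high, 25 g, standing mouth down on the seat (2 mm play round its boss). From the mouth up: collar 64 mm across, 20 mm high, bore 58.6 mm; shoulder; spigot 56.4 mm across, 10 mm high; cone from 50 mm across at 37 mm up to 43 mm at the flat closed top. Point: on the axis, 33 mm from the mouth; its z axis points from the mouth to the closed end
- cup_b_mid (a point): second cup, the same as cup_a, draining on the +y (left) half of the rack, its axis leaning 25 degrees with the closed end away from the robot; grip it across the upper 25 mm (43 to 49 mm wide). Set over another cup it slides on the spigot with 1 mm play all round and is home when its rim rests on the lower cup's shoulder, 20 mm higher than the lower cup. Point and axes as for cup_a
- cup_c_mid (a point): third cup, the same as the others, draining on the -y (right) half of the rack, leaning likewise. Point and axes as for cup_a
- drain_rack: fixed stainless draining rack, 94 x 276 mm, 66 mm high: a slotted plate sloping 25 degrees down towards the sink (away from the robot), with a 10 mm lip along its low edge, above a shallow white drip tray. Origin: centre of its underside; y runs along its length, x downhill (away from the robot)
- cup_store: fixed dust-hood store: base 12 mm high, x from -154 to 55 mm, y from -132 to 150 mm; clear hood, 101 x 106 mm, 143 mm high, over its +y end, open to -y; three nested cups pass under it with 7 mm to spare. A strip at x = -132 mm has 10 mm holes for the plunger at y = -80 mm (loading) and y = +80 mm (home). Origin: on the cups' centre line half-way between the holes, underside; y points into the hood
- seat_top (a point): centre of the grey sliding seat, on the surface (92 x 84 mm, 22 mm above the bench) that the lowest cup's rim rests on; axes as for cup_store. A boss 55 mm across and 6 mm high stands on it
- knob (a point): middle of the head of the plunger's black knob with red rings: head 25 mm across, upright, 20 mm high, 71 mm above the bench when the pin is in a hole. It stands on a tongue of the seat, 132 mm in front (-x) of the seat's centre, and travels with the seat; below it a steel bushing reaches 42 mm above the bench. The hood stays 84 mm behind it
- seat (a joint): slide of the seat along cup_store's +y, m: 0 at the loading hole, 0.160 at the home hole, end stop at 0.170. About 1 N of friction when the pin is clear; with the pin riding on the strip the seat drags and may stick (up to 12 N at the knob); locked, it does not give
- plunger (a joint): lift of the plunger, m: 0 when its 8 mm pin is fully down in a hole (seat locked), 0.007 to 0.008 when the pin rides on the strip, 0.016 at its top stop. A spring pushes it down, 3 N at 0, 5 N at 0.010. Let go over a hole (within 1 mm) it drops in by itself; let go elsewhere it rides on the strip until the seat is moved over a hole
- marker_pen: white and blue marker pen, 135 mm long, lying right of the sink; bystander. Origin: its underside's centre
- log_book: blue log book, 210 x 152 mm, 17 mm thick, lying at the right; bystander. Origin: its underside's centre
- timer_black: black kitchen-type timer, 75 mm wide, 63 mm high, standing at the left near the analyser; bystander. Origin: its underside's centre

How it is judged:
By the outcome, as a careful person would: the job done as asked, in the order asked, and still so for the second after the job is handed in, with the robot touching nothing.
It also fails if it takes over 72 s, if anything falls off the work surface, if the arm or the gripper's body presses on something with over 40 N, if the wrist force passes 120 N, or if a joint passes its speed limit or range.

### The arm

A 6-joint arm with a two-finger parallel gripper is mounted at the origin on a cart in front of the work surface, level with it; the furniture and walls round the work are solid. World frame = base frame: x ahead of the robot, y to its left, z up, the work surface at z = 0. Lengths are in m, angles in degrees, forces in N, time in s.
With the tool pointing down it reaches from about 0.3 to 0.95 m from the base axis. Payload 3.1 kg.
Tool frame: the origin (TCP) lies midway between the tips of the shut fingers; the grasp point (between the pads) lies 19 mm behind it; z points along the fingers, y is the direction in which the jaws open and shut (so a half turn about z gives the same grasp; the last joint's range is limited). The gripper opens to 85 mm and grips with 20 to 120 N. Pads are 22 mm wide; open, the fingers measure 114 mm over their backs; the gripper's body (76 mm by 85 mm) begins 54 mm behind the grasp point. The pads swing forward as they close: fully open they stand 13 mm farther back than shut.
Start: joints at [-71.373, 17.653, 93.61, -0, 68.738, -3.994], TCP at [0.24, -0.577, 0.231] pointing down, gripper open.
Joint ranges: [-175.34, 175.34], [-45.06, 112.39], [2.9, 150.54], [-68.45, 248.45], [3.09, 151.38], [-168.51, 168.51]. Speed limits (degrees/s): [159.86, 159.86, 180, 180, 180, 180].

### API

Orientations are given as a 3x3 rotation matrix whose columns are the frame's x, y, z axes.
In Python, from plant import bot gives the robot as it stands. The module is installed in compiled form; this text tells all that it offers.
- The arm moves only by the tool servo_tool, never from a script. Its argument "targets" is one flat list of numbers, 6 for each row, row after row: the shift along the tool's x, y, z in mm, then the turn, a rotation vector about the tool's x, y, z in degrees. In form: [x, y, z, ax, ay, az, x, y, z, ax, ay, az, ...]. A call has 1 to 12 rows; each row shifts and turns the commanded pose from where the row before left it, along the tool's axes as they then stand; what a row does not reach is not made up. A row lasts 1/8 s, in which the tool goes at most 62.5 mm and 10.7 degrees, less where a joint would pass 70% of its speed; a pose out of reach is approached as far as the arm can. A call with a gripper value outside its range is refused whole. "jaw" is the opening, from 0 (shut) to 1 (fully open), set as the call begins (left out, the last holds). The fingers move at their own pace and stop on an object; the grip force is fixed at half the most. Time passes only in rows, so rows that do not move let the fingers close. It gives the time, the measured TCP pose, the force and the opening at its end, in the units of the state.
- bot.read_state(): the state, without advancing time (a new reading comes with each control period).
- bot.camera(name): name is "scene" or "side" or "wrist"; returns the picture (420x560x3 uint8, red, green, blue); there is no depth.
- bot.camera_info(name): a dict with "camera_matrix" (3x3 intrinsics, pixels), "rvec" (rotation vector, rad) and "tvec" (3), from world to camera coordinates, as OpenCV has them. Camera axes: x right, y down, z forward; pixel columns grow to the right and rows downward; lengths in m; the calibration is good to about 2 mm. The wrist camera is an equidistant fisheye: a pixel r from the principal point sees the ray r / f radians off the axis. A picture is of the moment at which its call begins: read the wrist's pose just before it. camera_info takes no time and is no camera call; for the wrist camera it gives the pose at the moment of the call.
- bot.close_job(): hands the job in, once; it reports no verdict.
The state is a dict: "time_s": time; "joint_positions": joint angles; "dq": joint speeds; "joint_efforts": joint torques, N m; "ee_pos": TCP position; "eef_rot": TCP orientation; "ft_force": force on the tool from outside, world axes, zero at the start; "moment": the same for the moment, N m; "width": finger opening in m.
Only numpy, scipy, OpenCV 4.12 (cv2) and the standard library are available. Lean on these libraries where they do the work, as an engineer would, in place of code of your own. Each camera call takes 0.05 s, during which the arm holds its last target.

## Working session

There is one attempt and no reset: what is moved stays moved. The work goes in short steps, Python scripts to look and compute and a tool call to move; the robot and the scene stay as the last step left them, time stands still between calls to the robot, and variables do not carry over. Pictures are saved under pics/ and viewed, and the job is handed in when it is done.

Besides the shell and the picture viewer there is one more tool, called after ">>>" by a JSON object that holds its "op" and its "data". servo_tool: Moves the arm, as the interface text tells. Its arguments: {"type":"object","properties":{"targets":{"type":"array","items":{"type":"number"}},"jaw":{"type":"number"}},"required":["targets"]}

```bash
mkdir -p pics; ls; cat > h.py <<'E'
import numpy as np,cv2
from plant import bot
def snap(n,tag):
    im=bot.camera(n); cv2.imwrite(f'pics/{tag}.png',im[:,:,::-1]); return im
E
python3 - <<'E'
from h import *
s=bot.read_state();print(s)
for n in ['scene','side','wrist']:
    i=bot.camera_info(n);print(n,i)
    im=snap(n,n+'0')
E
```

```text
pics
{'time_s': 0.0, 'joint_positions': array([-7.13733352e+01,  1.77061750e+01,  9.36899534e+01,  1.28278316e-03,
        6.87400609e+01, -3.99366462e+00]), 'dq': array([ 0.16213696, -0.01184194, -0.10697205, -0.02895395, -0.08071726,
        0.05327884]), 'joint_efforts': array([ 1.25725339e-03, -4.15256989e+01, -2.76664424e+01,  6.82472114e-05,
        1.04631978e-02,  4.73082011e-06]), 'ee_pos': array([ 0.2400992 , -0.57613007,  0.23002536]), 'eef_rot': array([[ 9.23077006e-01,  3.84614475e-01, -7.39426047e-04],
       [ 3.84615141e-01, -9.23074260e-01,  2.25910811e-03],
       [ 1.86340528e-04, -2.36972520e-03, -9.99997175e-01]]), 'ft_force': array([-0.83780591, -0.020829  ,  0.18549501]), 'moment': array([-0.02243975, -0.00625279,  0.01346986]), 'width': 0.08525505300090465}
scene {'camera_matrix': array([[527.1711055 ,   0.        , 290.53915849],
       [  0.        , 527.1711055 , 202.57671001],
       [  0.        ,   0.        ,   1.        ]]), 'rvec': array([ 2.23000555, -0.69094605,  0.31350607]), 'tvec': array([-0.47384852,  0.23253668,  2.10953836])}
side {'camera_matrix': array([[530.18398636,   0.        , 286.77061914],
       [  0.        , 530.18398636, 215.54247244],
       [  0.        ,   0.        ,   1.        ]]), 'rvec': array([ 1.02153908, -2.45803753,  0.98081685]), 'tvec': array([0.34961674, 0.35361153, 1.44943993])}
wrist {'camera_matrix': array([[325.1922621 ,   0.        , 273.25296932],
       [  0.        , 325.1922621 , 209.58750293],
       [  0.        ,   0.        ,   1.        ]]), 'rvec': array([-2.41636527,  1.60888682,  0.22432625]), 'tvec': array([-0.62396396, -0.03466961,  0.37742691])}
```

View pics/scene0.png

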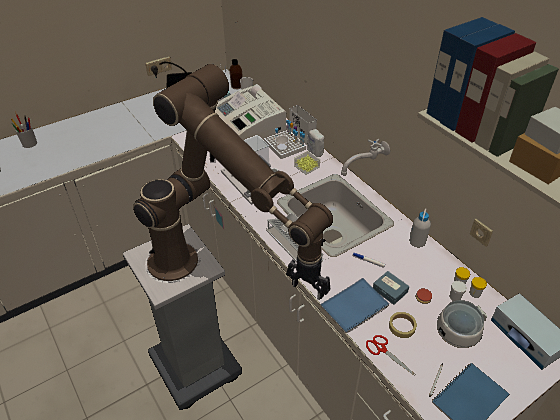

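View pics/side0.png

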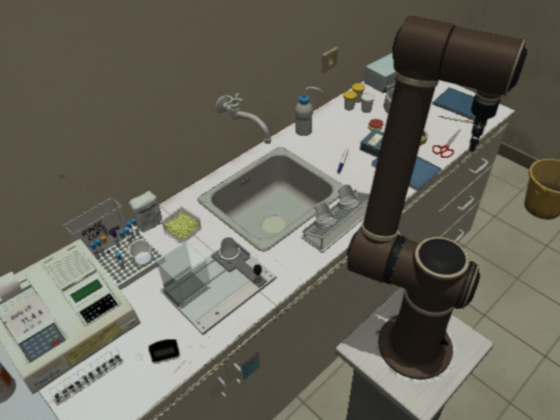

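View pics/wrist0.png

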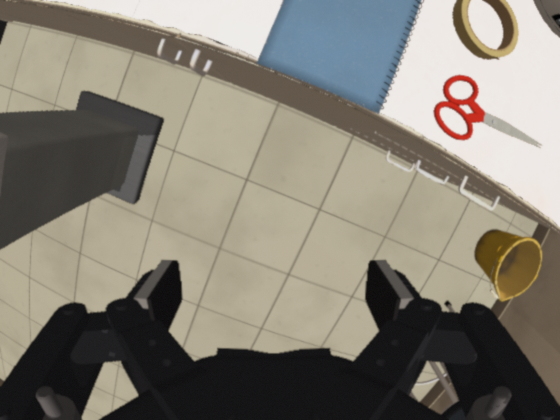

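The side view shows the store (knob near (258,269), cup A near (230,248)) and the rack (two cups near (323,210), (346,195)). I'll zoom in and cast rays.

```bash
cat >> h.py <<'E'
def ray(n,uv,info=None):
    i=info or bot.camera_info(n); K=i['camera_matrix'];R=cv2.Rodrigues(i['rvec'])[0];t=i['tvec']
    if n=='wrist':
        x=(uv[0]-K[0,2])/K[0,0];y=(uv[1]-K[1,2])/K[1,1];r=np.hypot(x,y)
        d=np.array([np.sin(r)*x/r,np.sin(r)*y/r,np.cos(r)]) if r>1e-9 else np.array([0,0,1.])
    else: d=np.linalg.inv(K)@[uv[0],uv[1],1]
    return -R.T@t, R.T@d
def onz(n,uv,z,info=None):
    c,d=ray(n,uv,info); return c+d*(z-c[2])/d[2]
def proj(n,p,info=None):
    i=info or bot.camera_info(n);K=i['camera_matrix'];R=cv2.Rodrigues(i['rvec'])[0]
    q=R@np.array(p)+i['tvec']
    if n=='wrist':
        th=np.arctan2(np.hypot(q[0],q[1]),q[2]);ph=np.arctan2(q[1],q[0])
        return np.array([K[0,2]+K[0,0]*th*np.cos(ph),K[1,2]+K[1,1]*th*np.sin(ph)])
    return (K@(q/q[2]))[:2]
E
python3 - <<'E'
from h import *
for nm,uv,z in [('knob',(258,269),.071),('cupA top',(230,241),.088),('cupB?',(323,210),.07),('cupC',(346,193),.07),('base corner',(202,333),.012),('base',(275,287),.012)]:
    print(nm,onz('side',uv,z).round(3))
im=cv2.imread('pics/side0.png')[130:350,140:420]
cv2.imwrite('pics/side0z.png',cv2.resize(im,None,fx=2.8,fy=2.7,interpolation=cv2.INTER_CUBIC))
E
```

```text
knob [0.455 0.16  0.071]
cupA top [0.584 0.156 0.088]
cupB? [ 0.485 -0.152  0.07 ]
cupC [ 0.484 -0.264  0.07 ]
base corner [0.435 0.392 0.012]
base [0.405 0.141 0.012]
```

View pics/side0z.png

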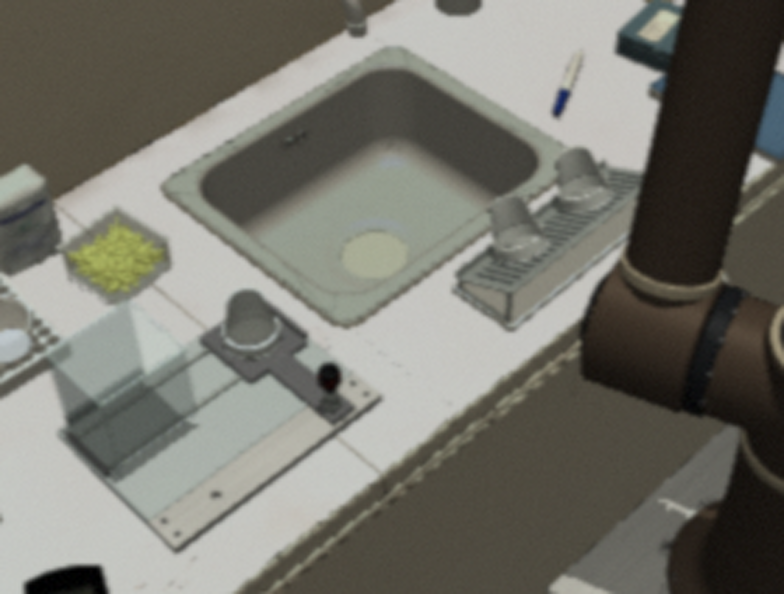

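```bash
cat >> h.py <<'E'
from scipy.spatial.transform import Rotation as Ro
def Rdown(yaw=0,tilt=0):
    # tool x ahead, y = -y world, z down; tilt deg: tool z leans toward -x (about world y)
    return (Ro.from_euler('z',yaw,degrees=True)*Ro.from_euler('y',tilt,degrees=True)).as_matrix()@np.diag([1.,-1,-1])
def rows(p1,R1,n=None,p0=None,R0=None):
    s=bot.read_state()
    p0=s['ee_pos'] if p0 is None else np.array(p0); R0=s['eef_rot'] if R0 is None else R0
    w=Ro.from_matrix(R0.T@R1).as_rotvec(); V=R0.T@(np.array(p1)-p0)
    k=int(np.ceil(max(np.linalg.norm(V)*1e3/55,np.degrees(np.linalg.norm(w))/9.5,1)))
    n=n or k
    d=Ro.from_rotvec(w/n).as_matrix(); S=sum(np.linalg.matrix_power(d,j) for j in range(n))
    v=np.linalg.solve(S,V)
    print(n,'rows of',(v*1e3).round(1).tolist(),np.degrees(w/n).round(2).tolist())
def st():
    s=bot.read_state();print('t',s['time_s'],'p',s['ee_pos'].round(4),'w',round(s['width'],4),'F',s['ft_force'].round(1));print(s['eef_rot'].round(3).tolist())
E
python3 - <<'E'
from h import *
s=bot.read_state();i=bot.camera_info('wrist');R=cv2.Rodrigues(i['rvec'])[0]
print('cam in tool',(s['eef_rot'].T@(-R.T@i['tvec']-s['ee_pos'])).round(4));print((s['eef_rot'].T@R.T).round(3))
rows([.40,-.20,.32],Rdown())
E
```

```text
cam in tool [ 0.0705 -0.0006 -0.1422]
[[ 0.001 -0.962 -0.273]
 [ 1.     0.001  0.002]
 [-0.002 -0.273  0.962]]
8 rows of [30.0, -41.8, -11.2] [-0.01, 0.0, 2.83]
```

```bash
python3 - <<'E'
from h import *
rows([.46,-.21,.30],Rdown())
E
```

```text
8 rows of [37.1, -38.9, -8.7] [-0.01, 0.0, 2.83]
```

>>> {"op": "servo_tool", "data": {"targets": [37,-39,-9,0,0,2.8,37,-39,-9,0,0,2.8,37,-39,-9,0,0,2.8,37,-39,-9,0,0,2.8,37,-39,-9,0,0,2.8,37,-39,-9,0,0,2.8,37,-39,-9,0,0,2.8,37,-39,-9,0,0,2.8,0,0,0,0,0,0,0,0,0,0,0,0], "jaw": 1}}

```text
time_s: 1.4
ee_pos: [0.4578, -0.2093, 0.3027]
eef_rot: [[1.0, 0.005, -0.001], [0.005, -1.0, -0.0], [-0.001, 0.0, -1.0]]
ft_force: [0.8, 0.1, -0.0]
width: 0.0851
```

```bash
python3 - <<'E'
from h import *
import pickle
st()
pickle.dump(bot.camera_info('wrist'),open('w1.pkl','wb'))
im=snap('wrist','w1')
cv2.imwrite('pics/w1z.png',cv2.resize(im[:,:,::-1],None,fx=1.4,fy=1.4,interpolation=cv2.INTER_CUBIC))
E
```

```text
t 1.4 p [ 0.4578 -0.2093  0.3027] w 0.0851 F [ 0.8  0.1 -0. ]
[[1.0, 0.005, -0.001], [0.005, -1.0, -0.0], [-0.001, 0.0, -1.0]]
```

View pics/w1z.png

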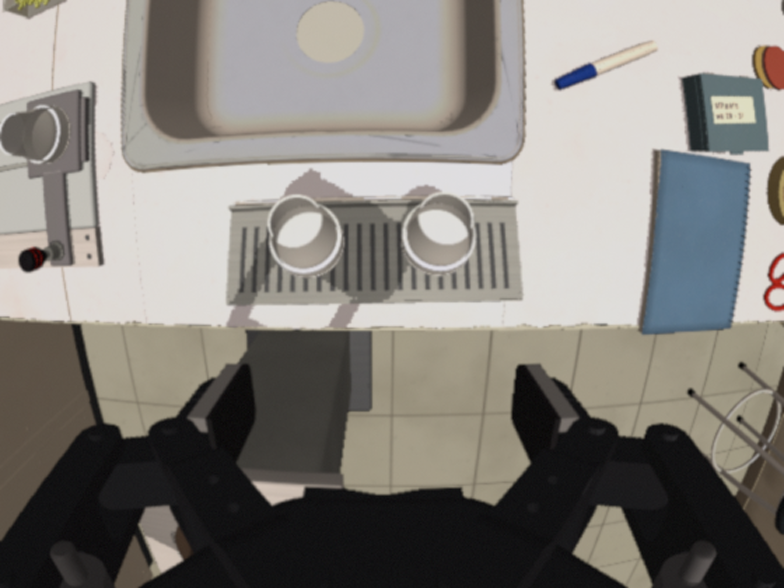

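The rack is centred near (375,250) in the zoomed view, cup B near (303,235), cup C near (440,235); store at far left. Zooming in on the cups.

```bash
python3 - <<'E'
from h import *
im=cv2.imread('pics/w1.png')[125:225,150:385]
cv2.imwrite('pics/w1c.png',cv2.resize(im,None,fx=3.4,fy=3.4,interpolation=cv2.INTER_CUBIC))
E
```

```text
(no output)
```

View pics/w1c.png

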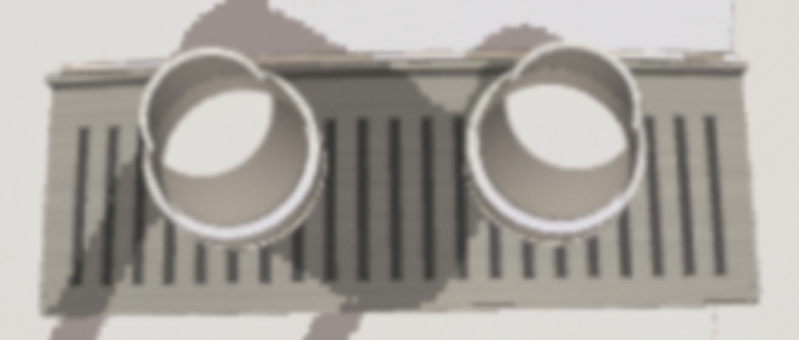

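```bash
python3 - <<'E'
from h import *
import pickle
I=pickle.load(open('w1.pkl','rb'))
U=lambda a:np.array(a)/3.4+[150,125]-.35
B=U([(143,115),(155,80),(180,57),(208,48),(240,55),(265,78)]);C=U([(510,80),(535,52),(570,43),(605,55),(632,85),(638,120)])
for n,P in (('B',B),('C',C)):
    for z in (.09,.097,.104):
        W=np.array([onz('wrist',p,z,I) for p in P])
        A=np.c_[2*W[:,:2],np.ones(len(W))];s=np.linalg.lstsq(A,(W[:,:2]**2).sum(1),rcond=None)[0]
        print(n,z,s[:2].round(4),'r',np.sqrt(s[2]+s[0]**2+s[1]**2).round(4))
for nm,p,z in [('farL',(48,80),.03),('farR',(745,68),.03),('nearL',(42,312),.066),('nearR',(758,300),.066)]:
    print(nm,onz('wrist',U(p),z,I).round(4))
for nm,p,z in [('knob',(33,258),.071),('A top',(22,137),.088),('seatFR',(80,95),.012),('baseNR',(102,263),.012),('baseFR',(95,82),.012)]:
    print(nm,onz('wrist',np.array(p)/1.4,z,I).round(4))
E
```

```text
B 0.09 [ 0.4847 -0.1406] r 0.0225
B 0.097 [ 0.4856 -0.1419] r 0.0221
B 0.104 [ 0.4865 -0.1432] r 0.0216
C 0.09 [ 0.4866 -0.2574] r 0.0225
C 0.097 [ 0.4874 -0.2564] r 0.0221
C 0.104 [ 0.4882 -0.2554] r 0.0216
farL [ 0.4935 -0.0644  0.03  ]
farR [ 0.4991 -0.3339  0.03  ]
nearL [ 0.4105 -0.0683  0.066 ]
nearR [ 0.4167 -0.3341  0.066 ]
knob [0.4581 0.1564 0.071 ]
A top [0.5828 0.1425 0.088 ]
seatFR [0.6283 0.1222 0.012 ]
baseNR [0.4383 0.1028 0.012 ]
baseFR [0.6395 0.101  0.012 ]
```

```bash
python3 - <<'E'
from h import *
rows([.524,-.142,.182],Rdown(1,25))
E
```

```text
3 rows of [28.2, -22.5, 36.8] [-0.06, -8.31, -0.26]
```

>>> {"op": "servo_tool", "data": {"targets": [21,-17,27.5,0,-6.2,-0.2,21,-17,27.5,0,-6.2,-0.2,21,-17,27.5,0,-6.2,-0.2,21,-17,27.5,0,-6.2,-0.2,0,0,0,0,0,0,0,0,0,0,0,0]}}

```text
time_s: 2.2
ee_pos: [0.5217, -0.1422, 0.1822]
eef_rot: [[0.907, 0.016, -0.42], [0.015, -1.0, -0.004], [-0.42, -0.003, -0.908]]
ft_force: [0.3, -0.3, 0.6]
width: 0.0853
```

```bash
python3 - <<'E'
from h import *
import pickle
st()
pickle.dump(bot.camera_info('wrist'),open('w2.pkl','wb'))
im=snap('wrist','w2')
cv2.imwrite('pics/w2z.png',cv2.resize(im[:,:,::-1],None,fx=1.4,fy=1.4,interpolation=cv2.INTER_CUBIC))
E
```

```text
t 2.2 p [ 0.5217 -0.1422  0.1822] w 0.0853 F [ 0.3 -0.3  0.6]
[[0.907, 0.016, -0.42], [0.015, -1.0, -0.004], [-0.42, -0.003, -0.908]]
```

View pics/w2z.png

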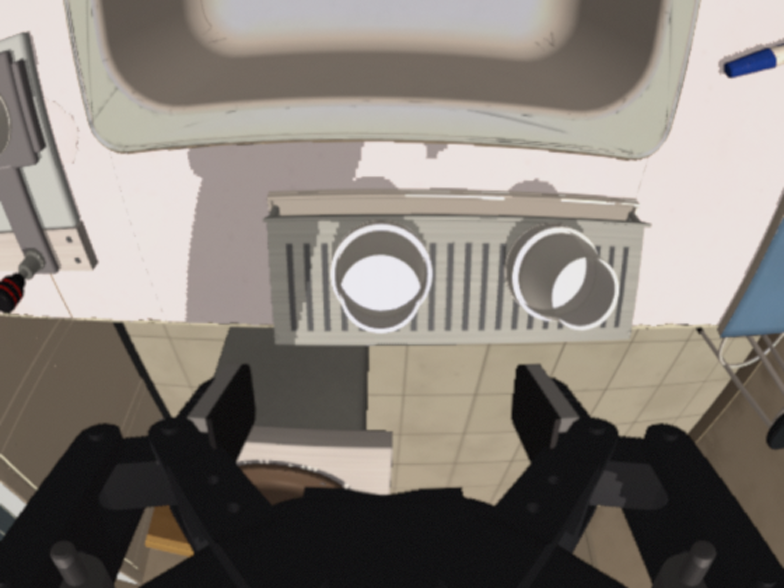

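```bash
python3 - <<'E'
from h import *
im=cv2.imread('pics/w2.png')[150:246,180:450]
cv2.imwrite('pics/w2c.png',cv2.resize(im[:, :140],None,fx=5.6,fy=5.6,interpolation=cv2.INTER_CUBIC))
E
```

```text
(no output)
```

View pics/w2c.png

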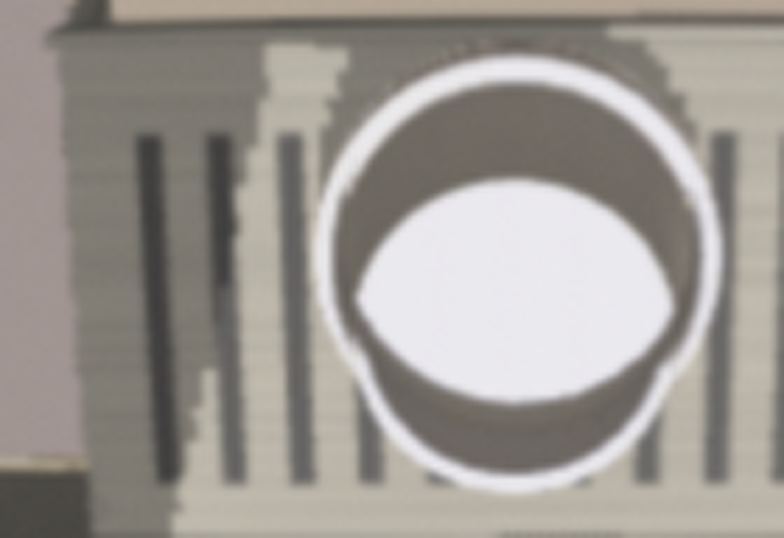

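```bash
python3 - <<'E'
from h import *
import pickle
I=pickle.load(open('w2.pkl','rb'))
c,d=ray('wrist',(271.8,209.2),I);print('cam',c,d); T=c+.246*d;print('top',T)
c,d=ray('wrist',(272.1,195.7),I);M=c+.290*d;print('collar top',M,'axis',(T-M)/np.linalg.norm(T-M), np.linalg.norm(T-M))
a=np.array([np.sin(np.radians(25)),0.01,np.cos(np.radians(25))])
for z in (.088,.092,.097,.1,.104): 
    T=onz('wrist',(271.8,209.2),z,I); print(z,T.round(4),'pred collar px',proj('wrist',T-.046*a,I).round(1),'w1 px',proj('wrist',T,pickle.load(open('w1.pkl','rb'))).round(1))
E
```

```text
cam [ 0.64533327 -0.13958926  0.28214697] [-0.65052736 -0.00579231 -0.75946073]
top [ 0.48530354 -0.14101417  0.09531963]
collar top [ 0.46598593 -0.14137174  0.05426245] axis [0.42572221 0.00788004 0.9048196 ] 0.04537609353410241
0.088 [ 0.479  -0.1411  0.088 ] pred collar px [272.2 195.8] w1 px [212.4 164. ]
0.092 [ 0.4825 -0.141   0.092 ] pred collar px [272.2 195.6] w1 px [211.7 161.5]
0.097 [ 0.4867 -0.141   0.097 ] pred collar px [272.2 195.3] w1 px [210.7 158.2]
0.1 [ 0.4893 -0.141   0.1   ] pred collar px [272.2 195.1] w1 px [210.1 156.2]
0.104 [ 0.4927 -0.1409  0.104 ] pred collar px [272.2 194.8] w1 px [209.3 153.4]
```

```bash
python3 - <<'E'
from h import *
T=np.array([.4865,-.141,.097]);a=np.array([.4226,.008,.906])
s=bot.read_state()
rows(T-.030*a,s['eef_rot'])
E
```

```text
3 rows of [1.2, -0.6, 41.2] [0.0, 0.0, 0.0]
```

>>> {"op": "servo_tool", "data": {"targets": [1,-0.5,35,0,0,0,0.2,0,35,0,0,0,0,0,28,0,0,0,0,0,25.5,0,0,0,0,0,0,0,0,0,0,0,0,0,0,0]}}

```text
time_s: 3.0
ee_pos: [0.4735, -0.142, 0.0721]
eef_rot: [[0.91, 0.016, -0.415], [0.015, -1.0, -0.006], [-0.415, -0.001, -0.91]]
ft_force: [0.0, -0.0, -0.0]
width: 0.0853
```

```bash
python3 - <<'E'
from h import *
st()
im=snap('wrist','w3')
cv2.imwrite('pics/w3z.png',cv2.resize(im[:,:,::-1],None,fx=1.4,fy=1.4,interpolation=cv2.INTER_CUBIC))
E
```

```text
t 3.0 p [ 0.4735 -0.142   0.0721] w 0.0853 F [ 0. -0. -0.]
[[0.91, 0.016, -0.415], [0.015, -1.0, -0.006], [-0.415, -0.001, -0.91]]
```

View pics/w3z.png

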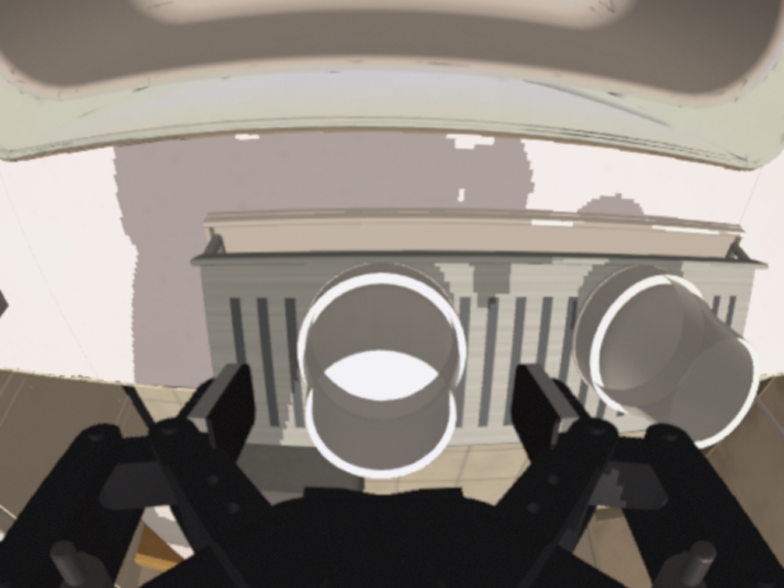

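Cup B (centre column ~381) is midway between the pads (250…515). Closing.

>>> {"op": "servo_tool", "data": {"targets": [0,0,0,0,0,0,0,0,0,0,0,0,0,0,0,0,0,0,0,0,0,0,0,0,0,0,0,0,0,0,0,0,0,0,0,0], "jaw": 0}}

```text
time_s: 3.8
ee_pos: [0.4731, -0.1411, 0.0705]
eef_rot: [[0.909, 0.018, -0.417], [0.017, -1.0, -0.006], [-0.417, -0.002, -0.909]]
ft_force: [2.3, 0.2, 6.0]
width: 0.0469
```

```bash
python3 - <<'E'
from h import *
st()
im=snap('wrist','w4')
cv2.imwrite('pics/w4z.png',cv2.resize(im[:,:,::-1],None,fx=1.4,fy=1.4,interpolation=cv2.INTER_CUBIC))
E
```

```text
t 3.8 p [ 0.4731 -0.1411  0.0705] w 0.0469 F [2.3 0.2 6. ]
[[0.909, 0.018, -0.417], [0.017, -1.0, -0.006], [-0.417, -0.002, -0.909]]
```

View pics/w4z.png

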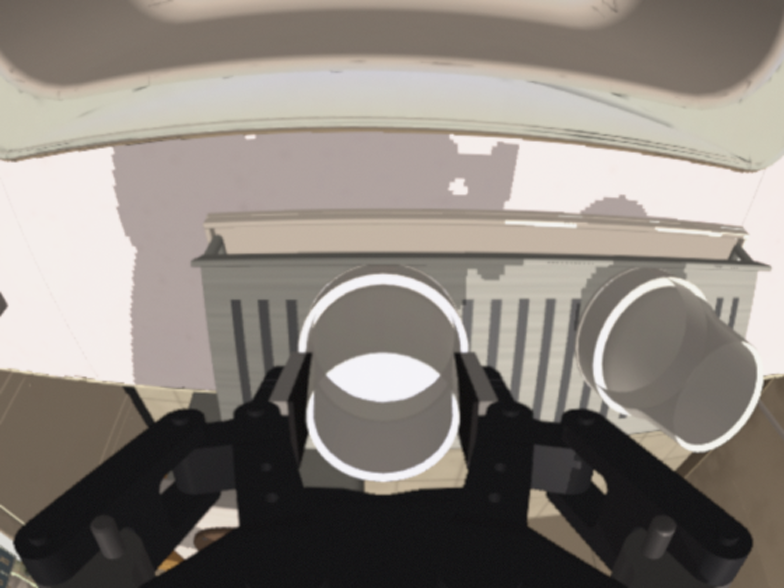

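Firm grip (46.9 mm). Lift along the axis, then go to a view point before cup A.

```bash
python3 - <<'E'
from h import *
s=bot.read_state();R=s['eef_rot'];p=s['ee_pos']-.08*R[:,2]
rows([.475,.155,.27],Rdown(),p0=p,R0=R)
E
```

```text
6 rows of [-9.9, -49.3, -19.4] [0.02, 4.11, 0.17]
```

>>> {"op": "servo_tool", "data": {"targets": [0,0,-10,0,0,0,0,0,-30,0,0,0,0,0,-40,0,0,0]}}

```text
time_s: 4.22
ee_pos: [0.504, -0.1399, 0.1416]
eef_rot: [[0.906, 0.017, -0.423], [0.017, -1.0, -0.003], [-0.423, -0.004, -0.906]]
ft_force: [0.8, 0.4, -0.3]
width: 0.0469
```

>>> {"op": "servo_tool", "data": {"targets": [-8.5,-42,-16.6,0,3.5,0.15,-8.5,-42,-16.6,0,3.5,0.15,-8.5,-42,-16.6,0,3.5,0.15,-8.5,-42,-16.6,0,3.5,0.15,-8.5,-42,-16.6,0,3.5,0.15,-8.5,-42,-16.6,0,3.5,0.15,-8.5,-42,-16.6,0,3.5,0.15,0,0,0,0,0,0,0,0,0,0,0,0]}}

```text
time_s: 5.35
ee_pos: [0.4731, 0.153, 0.2683]
eef_rot: [[1.0, 0.001, -0.006], [0.001, -1.0, -0.002], [-0.006, 0.002, -1.0]]
ft_force: [0.1, 0.4, -0.2]
width: 0.0475
```

```bash
python3 - <<'E'
from h import *
import pickle
st()
pickle.dump(bot.camera_info('wrist'),open('w5.pkl','wb'))
im=snap('wrist','w5')
cv2.imwrite('pics/w5z.png',cv2.resize(im[:,:,::-1],None,fx=1.4,fy=1.4,interpolation=cv2.INTER_CUBIC))
E
```

```text
t 5.35 p [0.4731 0.153  0.2683] w 0.0475 F [ 0.1  0.4 -0.2]
[[1.0, 0.001, -0.006], [0.001, -1.0, -0.002], [-0.006, 0.002, -1.0]]
```

View pics/w5z.png

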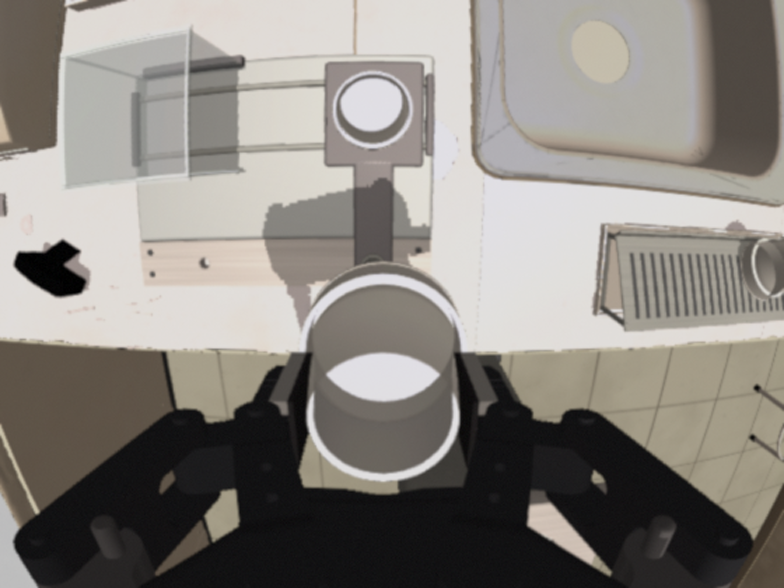

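Cup A: top disc near (371,104), seat corners near (325,64)…(423,165), home hole at (205,262) (zoomed ×1.4). Measuring it finely.

```bash
python3 - <<'E'
from h import *
im=cv2.imread('pics/w5.png')
cv2.imwrite('pics/w5c.png',cv2.resize(im[35:130,220:320],None,fx=6,fy=6,interpolation=cv2.INTER_CUBIC))
cv2.imwrite('pics/w5d.png',cv2.resize(im[165:205,95:320],None,fx=3.5,fy=3.5,interpolation=cv2.INTER_CUBIC))
E
```

```text
(no output)
```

View pics/w5c.png

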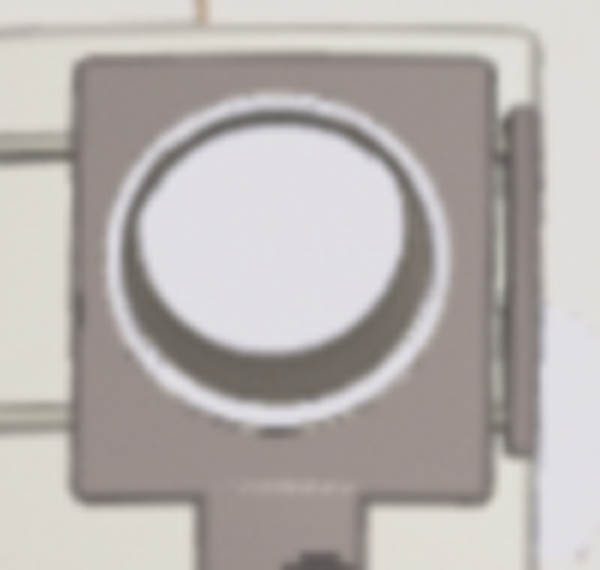

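View pics/w5d.png

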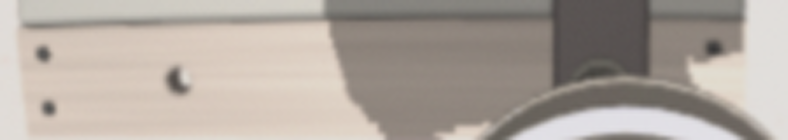

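```bash
python3 - <<'E'
from h import *
import pickle
I=pickle.load(open('w5.pkl','rb'))
for nm,p,z in [('Atop',(264.8,74.2),.088),('Acollar',(265.8,78.0),.042),('seat',(267.1,81.1),.022),('homehole',(145.7,187.5),.012),('loadscrew',(298.5,178.5),.012)]: print(nm,onz('wrist',p,z,I).round(4))
im=cv2.imread('pics/w5.png')
cv2.imwrite('pics/w5e.png',cv2.resize(im[180:350,205:340],None,fx=4.4,fy=3.5,interpolation=cv2.INTER_CUBIC))
E
```

```text
Atop [0.5876 0.1614 0.088 ]
Acollar [0.5894 0.1613 0.042 ]
seat [0.5881 0.1602 0.022 ]
homehole [0.4588 0.3208 0.012 ]
loadscrew [0.469  0.1213 0.012 ]
```

View pics/w5e.png

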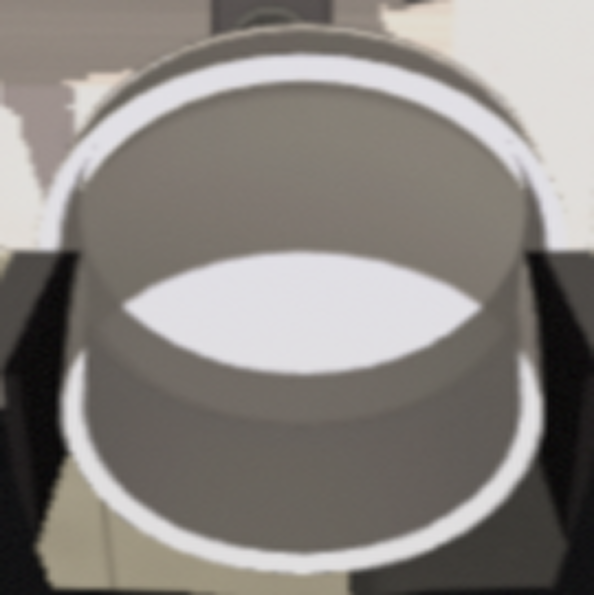

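```bash
python3 - <<'E'
from h import *
rows([.4865,.161,.145],Rdown())
E
```

```text
3 rows of [4.6, -2.9, 40.9] [0.04, 0.13, -0.01]
```

>>> {"op": "servo_tool", "data": {"targets": [4.6,-3,41,0,0.1,0,4.6,-3,41,0,0.1,0,4.6,-3,41,0.1,0.1,0,0,0,0,0,0,0,0,0,0,0,0,0]}}

```text
time_s: 6.02
ee_pos: [0.4878, 0.1614, 0.1462]
eef_rot: [[1.0, -0.002, 0.0], [-0.002, -1.0, 0.001], [0.0, -0.001, -1.0]]
ft_force: [0.1, -0.3, -0.2]
width: 0.047
```

```bash
python3 - <<'E'
from h import *
import pickle
st()
pickle.dump(bot.camera_info('wrist'),open('w6.pkl','wb'))
im=snap('wrist','w6')
cv2.imwrite('pics/w6z.png',cv2.resize(im[:300,:,::-1],None,fx=1.4,fy=1.4,interpolation=cv2.INTER_CUBIC))
im=cv2.imread('pics/w6.png')
cv2.imwrite('pics/w6c.png',cv2.resize(im[30:200,205:340],None,fx=4.4,fy=3.5,interpolation=cv2.INTER_CUBIC))
E
```

```text
t 6.025 p [0.4878 0.1614 0.1462] w 0.047 F [ 0.1 -0.3 -0.2]
[[1.0, -0.002, 0.0], [-0.002, -1.0, 0.001], [0.0, -0.001, -1.0]]
```

View pics/w6z.png

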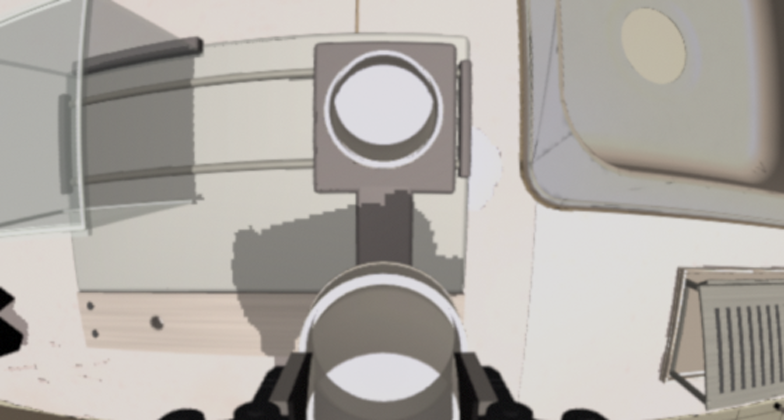

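View pics/w6c.png

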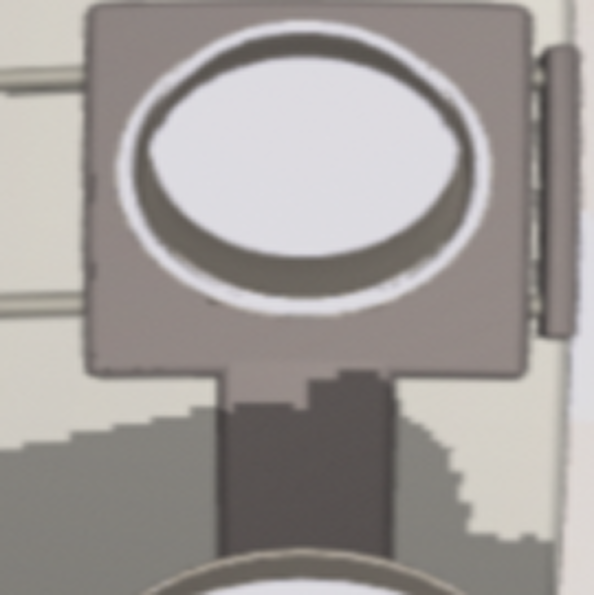

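>>> {"op": "servo_tool", "data": {"targets": [34,0.2,0,0,0,0,34,0,0,0,0,0,33,0,0,0,0,0,0,0,0,0,0,0,0,0,0,0,0,0]}}

```text
time_s: 6.7
ee_pos: [0.5881, 0.1619, 0.1469]
eef_rot: [[1.0, -0.001, 0.001], [-0.001, -1.0, 0.001], [0.001, -0.001, -1.0]]
ft_force: [-0.8, 0.7, 0.1]
width: 0.047
```

>>> {"op": "servo_tool", "data": {"targets": [0.5,0.5,20,0,0,0,0,0,20,0,0,0,0,0,15,0,0,0,0,0,0,0,0,0]}}

```text
time_s: 7.2
ee_pos: [0.5864, 0.1611, 0.0879]
eef_rot: [[1.0, -0.0, -0.005], [-0.0, -1.0, -0.0], [-0.005, 0.0, -1.0]]
ft_force: [0.3, -0.5, -0.2]
width: 0.0472
```

```bash
python3 - <<'E'
from h import *
st()
E
```

```text
t 7.2 p [0.5864 0.1611 0.0879] w 0.0472 F [ 0.3 -0.5 -0.2]
[[1.0, -0.0, -0.005], [-0.0, -1.0, -0.0], [-0.005, 0.0, -1.0]]
```

>>> {"op": "servo_tool", "data": {"targets": [0,0,0,0,0,0,0,0,0,0,0,0]}}

```text
time_s: 7.45
ee_pos: [0.5892, 0.1616, 0.0914]
eef_rot: [[1.0, -0.0, 0.002], [-0.0, -1.0, 0.001], [0.002, -0.001, -1.0]]
ft_force: [0.5, 0.3, -0.3]
width: 0.047
```

Now slowly over the spigot.

>>> {"op": "servo_tool", "data": {"targets": [-0.3,0.3,3,0,0,0,0,0,3,0,0,0,0,0,2,0,0,0,0,0,2,0,0,0]}}

```text
time_s: 7.95
ee_pos: [0.5881, 0.1612, 0.0804]
eef_rot: [[1.0, -0.0, -0.0], [-0.0, -1.0, 0.001], [-0.0, -0.001, -1.0]]
ft_force: [0.6, -0.2, -0.6]
width: 0.0473
```

>>> {"op": "servo_tool", "data": {"targets": [0,0,2,0,0,0,0,0,2,0,0,0,0,0,1,0,0,0,0,0,0,0,0,0]}}

```text
time_s: 8.45
ee_pos: [0.5881, 0.1611, 0.0755]
eef_rot: [[1.0, -0.0, -0.0], [-0.0, -1.0, 0.001], [-0.0, -0.001, -1.0]]
ft_force: [0.5, -0.6, 0.7]
width: 0.0469
```

>>> {"op": "servo_tool", "data": {"targets": [0,0,1.5,0,0,0,0,0,1.5,0,0,0,0,0,0,0,0,0]}}

```text
time_s: 8.82
ee_pos: [0.5884, 0.1613, 0.0746]
eef_rot: [[1.0, -0.0, -0.0], [-0.0, -1.0, 0.001], [-0.0, -0.001, -1.0]]
ft_force: [-3.8, -0.8, 9.5]
width: 0.0469
```

>>> {"op": "servo_tool", "data": {"targets": [0,0,1.5,0,0,0,0,0,0,0,0,0]}}

```text
time_s: 9.07
ee_pos: [0.5885, 0.1615, 0.0745]
eef_rot: [[1.0, -0.0, -0.0], [-0.0, -1.0, 0.001], [-0.0, -0.001, -1.0]]
ft_force: [-6.3, -0.9, 15.6]
width: 0.0467
```

>>> {"op": "servo_tool", "data": {"targets": [0,0,0,0,0,0,0,0,0,0,0,0,0,0,0,0,0,0,0,0,0,0,0,0], "jaw": 1}}

```text
time_s: 9.57
ee_pos: [0.5879, 0.1611, 0.0706]
eef_rot: [[1.0, -0.0, -0.001], [-0.0, -1.0, 0.001], [-0.001, -0.001, -1.0]]
ft_force: [1.2, 0.6, -0.6]
width: 0.0853
```

>>> {"op": "servo_tool", "data": {"targets": [0,0,-15,0,0,0,0,0,-45,0,0,0,0,0,-50,0,0,0,0,0,-50,0,0,0,-35,0,-5,0,0,0,-35,0,0,0,0,0,-30,0,0,0,0,0,0,0,0,0,0,0,0,0,0,0,0,0]}}

```text
time_s: 10.7
ee_pos: [0.4893, 0.1612, 0.2372]
eef_rot: [[1.0, -0.0, 0.003], [-0.0, -1.0, 0.001], [0.003, -0.001, -1.0]]
ft_force: [-0.1, 0.7, -0.4]
width: 0.0854
```

```bash
python3 - <<'E'
from h import *
import pickle
st()
pickle.dump(bot.camera_info('wrist'),open('w7.pkl','wb'))
im=snap('wrist','w7')
cv2.imwrite('pics/w7z.png',cv2.resize(im[:,:,::-1],None,fx=1.4,fy=1.4,interpolation=cv2.INTER_CUBIC))
E
```

```text
t 10.7 p [0.4893 0.1612 0.2372] w 0.0854 F [-0.1  0.7 -0.4]
[[1.0, -0.0, 0.003], [-0.0, -1.0, 0.001], [0.003, -0.001, -1.0]]
```

View pics/w7z.png

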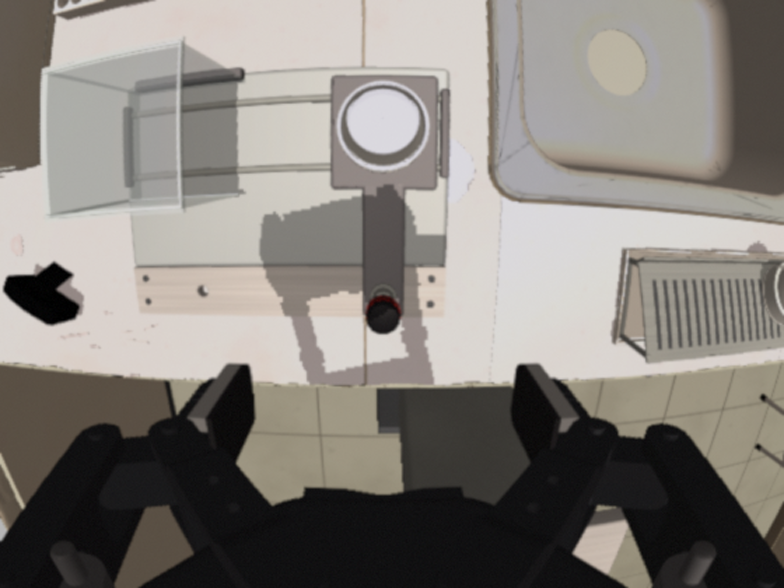

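Cup B sits concentric on A at (383,120); knob head at (383,315), home hole at (202,291). Compute positions and the next move to the view over cup C.

```bash
python3 - <<'E'
from h import *
import pickle
I=pickle.load(open('w7.pkl','rb'))
im=cv2.imread('pics/w7.png')
print(onz('wrist',(383/1.4-.2,316/1.4-.2),.081,I),onz('wrist',(202/1.4-.2,291/1.4-.2),.012,I))
cv2.imwrite('pics/w7c.png',cv2.resize(im[45:245,225:325],None,fx=4,fy=3,interpolation=cv2.INTER_CUBIC))
rows([.524,-.256,.182],Rdown(1,25))
E
```

```text
[0.4593416  0.16166984 0.081     ] [0.4583678  0.32162167 0.012     ]
8 rows of [5.2, 52.2, 6.1] [-0.04, -3.14, -0.12]
```

View pics/w7c.png

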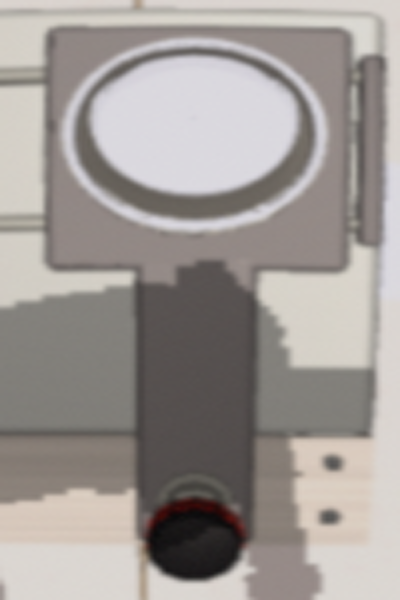

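>>> {"op": "servo_tool", "data": {"targets": [5.2,52,6,0,-3.1,-0.1,5.2,52,6,0,-3.1,-0.1,5.2,52,6,0,-3.1,-0.1,5.2,52,6,0,-3.1,-0.1,5.2,52,6,0,-3.1,-0.1,5.2,52,6,0,-3.1,-0.1,5.2,52,6,0,-3.2,-0.1,5.2,53,6,0,-3.2,-0.1,0,0,0,0,0,0,0,0,0,0,0,0]}}

```text
time_s: 12.0
ee_pos: [0.5223, -0.2558, 0.18]
eef_rot: [[0.906, 0.012, -0.423], [0.013, -1.0, -0.001], [-0.423, -0.005, -0.906]]
ft_force: [-0.3, 1.1, 1.2]
width: 0.0858
```

```bash
python3 - <<'E'
from h import *
import pickle
st()
pickle.dump(bot.camera_info('wrist'),open('w8.pkl','wb'))
im=snap('wrist','w8')
cv2.imwrite('pics/w8c.png',cv2.resize(im[140:256,200:340,::-1],None,fx=5,fy=5,interpolation=cv2.INTER_CUBIC))
E
```

```text
t 12.0 p [ 0.5223 -0.2558  0.18  ] w 0.0858 F [-0.3  1.1  1.2]
[[0.906, 0.012, -0.423], [0.013, -1.0, -0.001], [-0.423, -0.005, -0.906]]
```

View pics/w8c.png

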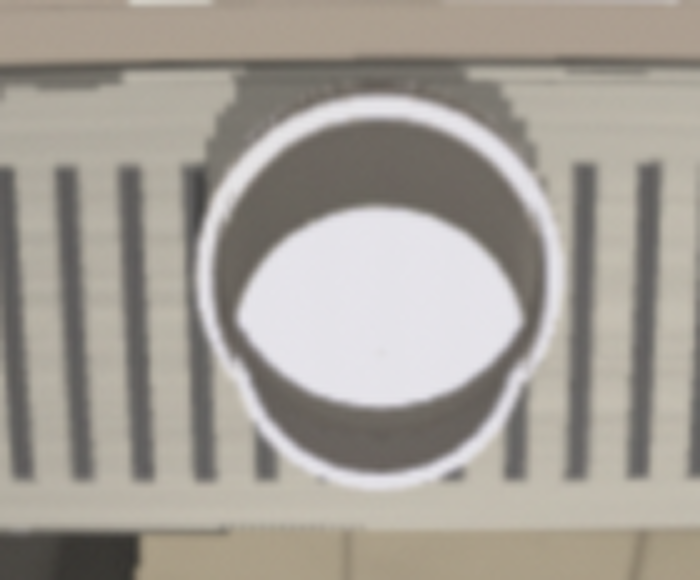

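>>> {"op": "servo_tool", "data": {"targets": [2,1.2,35,0,0,0,1,0,35,0,0,0,0,0,28,0,0,0,0,0,21,0,0,0,0,0,0,0,0,0,0,0,0,0,0,0]}}

```text
time_s: 12.8
ee_pos: [0.4759, -0.2568, 0.0731]
eef_rot: [[0.907, 0.014, -0.42], [0.014, -1.0, -0.004], [-0.42, -0.003, -0.907]]
ft_force: [0.8, 0.5, 0.4]
width: 0.0851
```

```bash
python3 - <<'E'
from h import *
st()
im=snap('wrist','w9')
cv2.imwrite('pics/w9z.png',cv2.resize(im[:,:,::-1],None,fx=1.4,fy=1.4,interpolation=cv2.INTER_CUBIC))
E
```

```text
t 12.8 p [ 0.4759 -0.2568  0.0731] w 0.0851 F [0.8 0.5 0.4]
[[0.907, 0.014, -0.42], [0.014, -1.0, -0.004], [-0.42, -0.003, -0.907]]
```

View pics/w9z.png

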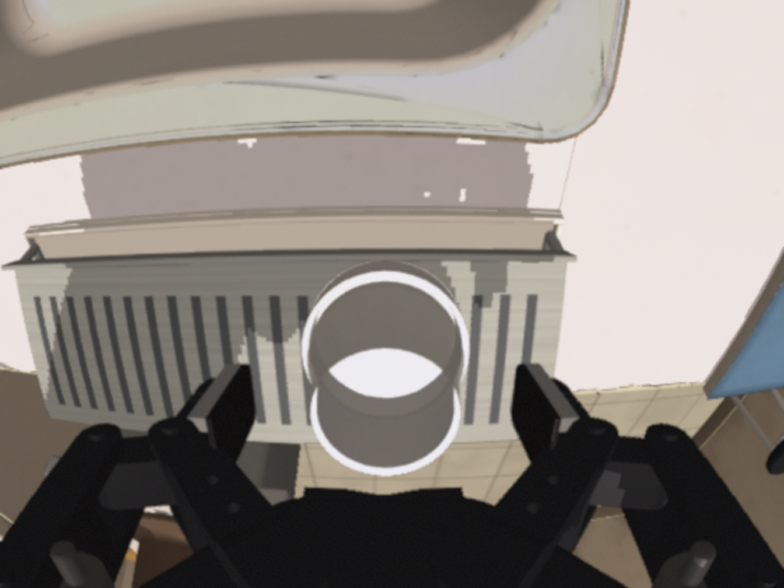

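Cup C (column 385) sits between the pads; closing with a 0.6 mm correction.

>>> {"op": "servo_tool", "data": {"targets": [0,0.6,0,0,0,0,0,0,0,0,0,0,0,0,0,0,0,0,0,0,0,0,0,0,0,0,0,0,0,0,0,0,0,0,0,0], "jaw": 0}}

```text
time_s: 13.6
ee_pos: [0.4759, -0.2582, 0.0728]
eef_rot: [[0.907, 0.013, -0.42], [0.013, -1.0, -0.003], [-0.42, -0.002, -0.907]]
ft_force: [2.4, 0.6, 5.2]
width: 0.0463
```

>>> {"op": "servo_tool", "data": {"targets": [0,0,-10,0,0,0,0,0,-30,0,0,0,0,0,-40,0,0,0]}}

```text
time_s: 13.98
ee_pos: [0.5069, -0.2568, 0.1435]
eef_rot: [[0.904, 0.013, -0.427], [0.014, -1.0, -0.0], [-0.427, -0.006, -0.904]]
ft_force: [0.5, 0.3, -0.5]
width: 0.0463
```

```bash
python3 - <<'E'
from h import *
st(); rows([.475,.161,.255],Rdown(),n=9)
E
```

```text
t 13.975 p [ 0.5069 -0.2568  0.1435] w 0.0463 F [ 0.5  0.3 -0.5]
[[0.904, 0.013, -0.427], [0.014, -1.0, -0.0], [-0.427, -0.006, -0.904]]
9 rows of [-6.1, -46.5, -11.2] [-0.02, 2.81, 0.09]
```

```bash
python3 - <<'E'
from h import *
rows([.4875,.161,.17],Rdown(),n=9,R0=Rdown(1,25))
E
```

```text
9 rows of [-2.4, -46.4, -2.5] [0.02, 2.78, 0.11]
```

>>> {"op": "servo_tool", "data": {"targets": [-2.4,-46.4,-2.5,0,2.78,0.1,-2.4,-46.4,-2.5,0,2.78,0.1,-2.4,-46.4,-2.5,0,2.78,0.1,-2.4,-46.4,-2.5,0,2.78,0.1,-2.4,-46.4,-2.5,0,2.78,0.1,-2.4,-46.4,-2.5,0,2.78,0.1,-2.4,-46.4,-2.5,0,2.78,0.1,-2.4,-46.4,-2.5,0,2.78,0.1,-2.4,-46.4,-2.5,0,2.78,0.1,0,0,0,0,0,0,0,0,0,0,0,0,0,0,0,0,0,0]}}

```text
time_s: 15.48
ee_pos: [0.4902, 0.1588, 0.1715]
eef_rot: [[1.0, -0.003, -0.001], [-0.003, -1.0, -0.0], [-0.001, 0.0, -1.0]]
ft_force: [-0.2, -0.2, -1.3]
width: 0.046
```

```bash
python3 - <<'E'
from h import *
import pickle
st()
pickle.dump(bot.camera_info('wrist'),open('w10.pkl','wb'))
im=snap('wrist','w10')
cv2.imwrite('pics/w10c.png',cv2.resize(im[30:200,205:340,::-1],None,fx=4.4,fy=3.5,interpolation=cv2.INTER_CUBIC))
cv2.imwrite('pics/w10e.png',cv2.resize(im[180:350,205:340,::-1],None,fx=4.4,fy=3.5,interpolation=cv2.INTER_CUBIC))
E
```

```text
t 15.475 p [0.4902 0.1588 0.1715] w 0.046 F [-0.2 -0.2 -1.3]
[[1.0, -0.003, -0.001], [-0.003, -1.0, -0.0], [-0.001, 0.0, -1.0]]
```

View pics/w10c.png

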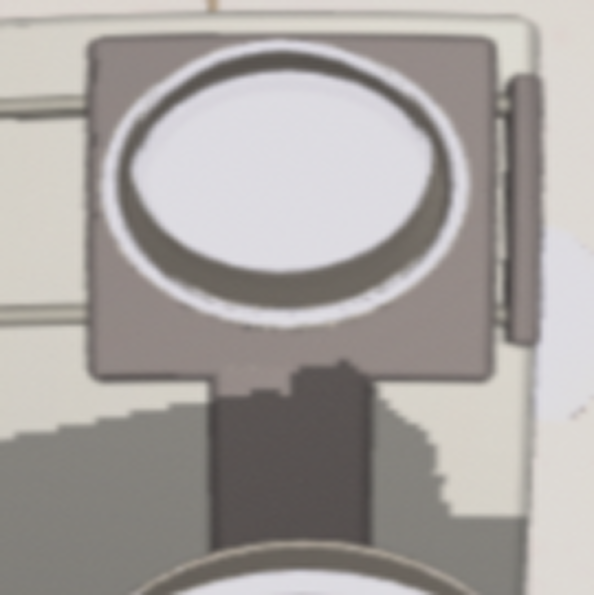

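View pics/w10e.png

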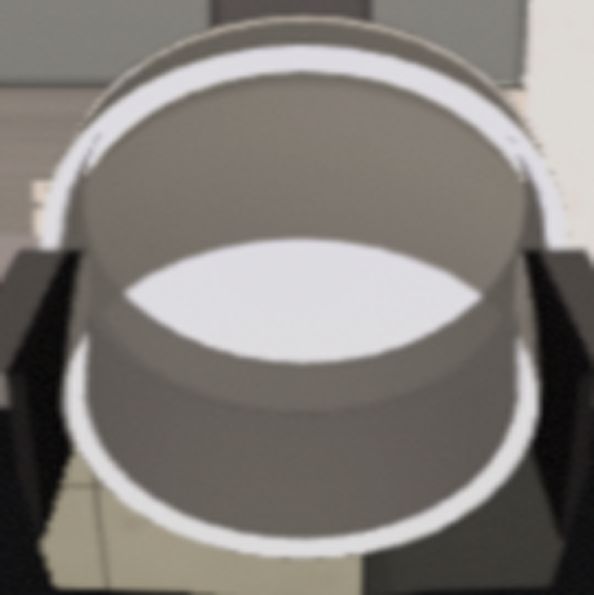

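>>> {"op": "servo_tool", "data": {"targets": [33,-1.5,0,0,0,0,33,-1.5,0,0,0,0,31.5,0,0,0,0,0,0,0,0,0,0,0,0,0,0,0,0,0,0,0,0,0,0,0]}}

```text
time_s: 16.27
ee_pos: [0.5865, 0.1623, 0.1714]
eef_rot: [[1.0, -0.002, -0.001], [-0.002, -1.0, 0.0], [-0.001, -0.0, -1.0]]
ft_force: [0.1, 0.2, -1.1]
width: 0.046
```

>>> {"op": "servo_tool", "data": {"targets": [1,0.6,20,0,0,0,0,0,20,0,0,0,0,0,15,0,0,0,0,0,0,0,0,0,0,0,0,0,0,0,0,0,0,0,0,0]}}

```text
time_s: 17.02
ee_pos: [0.5896, 0.1623, 0.1177]
eef_rot: [[1.0, -0.002, 0.002], [-0.002, -1.0, 0.001], [0.002, -0.001, -1.0]]
ft_force: [0.3, -0.9, 0.8]
width: 0.046
```

>>> {"op": "servo_tool", "data": {"targets": [0,0,0,0,0,0,0,0,0,0,0,0]}}

```text
time_s: 17.27
ee_pos: [0.589, 0.1622, 0.1173]
eef_rot: [[1.0, -0.002, 0.001], [-0.002, -1.0, 0.001], [0.001, -0.001, -1.0]]
ft_force: [-0.2, 0.3, -1.0]
width: 0.0461
```

>>> {"op": "servo_tool", "data": {"targets": [-0.8,0.6,3,0,0,0,0,0,3,0,0,0,0,0,3,0,0,0,0,0,3,0,0,0,0,0,0,0,0,0]}}

```text
time_s: 17.9
ee_pos: [0.5876, 0.1615, 0.1043]
eef_rot: [[1.0, -0.002, -0.001], [-0.002, -1.0, 0.0], [-0.001, -0.0, -1.0]]
ft_force: [0.5, 0.3, 0.6]
width: 0.0461
```

On the spigot with no force; on to home.

>>> {"op": "servo_tool", "data": {"targets": [0,0,2,0,0,0,0,0,2,0,0,0,0,0,2,0,0,0,0,0,0,0,0,0]}}

```text
time_s: 18.4
ee_pos: [0.5877, 0.1615, 0.0985]
eef_rot: [[1.0, -0.002, -0.0], [-0.002, -1.0, 0.0], [-0.0, -0.0, -1.0]]
ft_force: [-0.1, -0.1, -0.7]
width: 0.046
```

>>> {"op": "servo_tool", "data": {"targets": [0,0,1.5,0,0,0,0,0,1.5,0,0,0,0,0,0,0,0,0]}}

```text
time_s: 18.77
ee_pos: [0.5884, 0.1617, 0.0969]
eef_rot: [[1.0, -0.002, 0.001], [-0.002, -1.0, 0.001], [0.001, -0.001, -1.0]]
ft_force: [-1.2, -0.2, 5.7]
width: 0.0463
```

>>> {"op": "servo_tool", "data": {"targets": [0,0,2,0,0,0,0,0,0,0,0,0]}}

```text
time_s: 19.02
ee_pos: [0.5887, 0.1619, 0.0967]
eef_rot: [[1.0, -0.002, 0.001], [-0.002, -1.0, 0.001], [0.001, -0.001, -1.0]]
ft_force: [-5.2, -0.7, 13.6]
width: 0.046
```

>>> {"op": "servo_tool", "data": {"targets": [0,0,0,0,0,0,0,0,0,0,0,0,0,0,0,0,0,0,0,0,0,0,0,0], "jaw": 1}}

```text
time_s: 19.52
ee_pos: [0.5876, 0.1615, 0.0933]
eef_rot: [[1.0, -0.002, -0.0], [-0.002, -1.0, 0.0], [-0.0, -0.0, -1.0]]
ft_force: [-0.9, 0.2, -0.1]
width: 0.0855
```

>>> {"op": "servo_tool", "data": {"targets": [0,0,-15,0,0,0,0,0,-40,0,0,0,0,0,-40,0,0,0,0,0,-40,0,0,0,-40,0,0,0,0,0,-50,0,0,0,0,0,-40,0,0,0,0,0,0,0,0,0,0,0,0,0,0,0,0,0]}}

```text
time_s: 20.65
ee_pos: [0.4592, 0.162, 0.2301]
eef_rot: [[1.0, -0.002, 0.004], [-0.002, -1.0, 0.001], [0.004, -0.001, -1.0]]
ft_force: [1.0, -0.0, 0.7]
width: 0.0853
```

```bash
python3 - <<'E'
from h import *
import pickle
st()
pickle.dump(bot.camera_info('wrist'),open('w11.pkl','wb'))
im=snap('wrist','w11')
cv2.imwrite('pics/w11z.png',cv2.resize(im[:,:,::-1],None,fx=1.4,fy=1.4,interpolation=cv2.INTER_CUBIC))
im=snap('side','s11')
cv2.imwrite('pics/s11z.png',cv2.resize(im[200:340,150:310,::-1],None,fx=4,fy=4,interpolation=cv2.INTER_CUBIC))
E
```

```text
t 20.65 p [0.4592 0.162  0.2301] w 0.0853 F [ 1.  -0.   0.7]
[[1.0, -0.002, 0.004], [-0.002, -1.0, 0.001], [0.004, -0.001, -1.0]]
```

View pics/w11z.png

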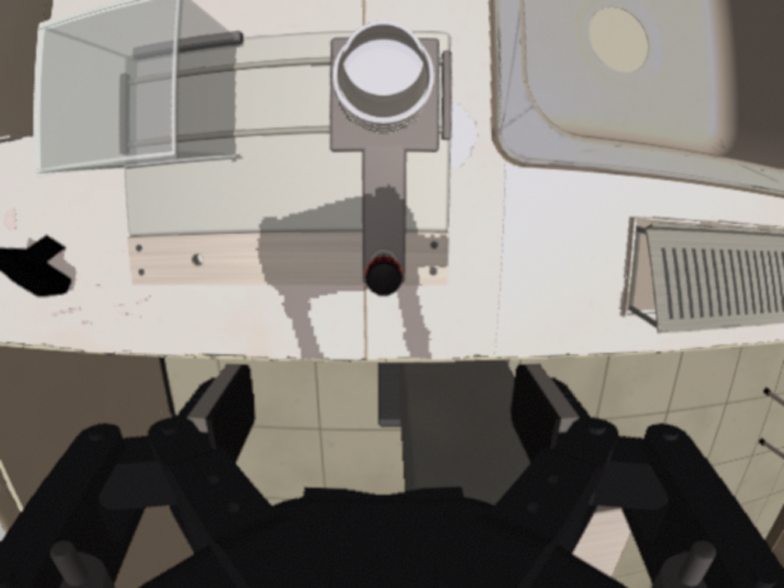

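View pics/s11z.png

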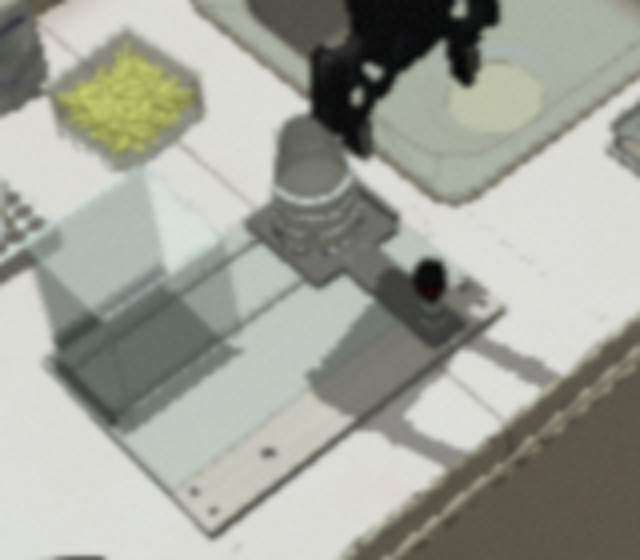

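The three cups stand straight; knob head at (384,275), directly under the TCP. Descending on the knob.

>>> {"op": "servo_tool", "data": {"targets": [0,0,40,0,0,0,0,0,40,0,0,0,0,0,40,0,0,0,0,0,30,0,0,0,0,0,27,0,0,0,0,0,0,0,0,0,0,0,0,0,0,0,0,0,0,0,0,0]}}

```text
time_s: 21.75
ee_pos: [0.4596, 0.1622, 0.0531]
eef_rot: [[1.0, -0.002, 0.003], [-0.002, -1.0, 0.001], [0.003, -0.001, -1.0]]
ft_force: [-0.1, -0.2, -0.4]
width: 0.0856
```

```bash
python3 - <<'E'
from h import *
st()
im=snap('wrist','w12')
cv2.imwrite('pics/w12z.png',cv2.resize(im[:,:,::-1],None,fx=1.4,fy=1.4,interpolation=cv2.INTER_CUBIC))
E
```

```text
t 21.75 p [0.4596 0.1622 0.0531] w 0.0856 F [-0.1 -0.2 -0.4]
[[1.0, -0.002, 0.003], [-0.002, -1.0, 0.001], [0.003, -0.001, -1.0]]
```

View pics/w12z.png

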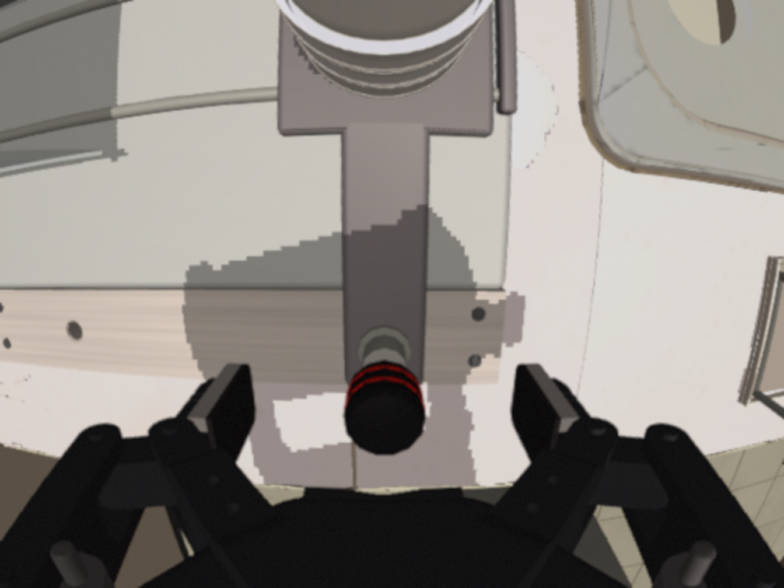

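>>> {"op": "servo_tool", "data": {"targets": [0,0,0,0,0,0,0,0,0,0,0,0,0,0,0,0,0,0,0,0,0,0,0,0,0,0,0,0,0,0,0,0,0,0,0,0,0,0,0,0,0,0], "jaw": 0}}

```text
time_s: 22.68
ee_pos: [0.458, 0.1618, 0.052]
eef_rot: [[1.0, -0.002, 0.0], [-0.002, -1.0, 0.0], [0.0, -0.0, -1.0]]
ft_force: [-1.1, -1.4, 4.8]
width: 0.0223
```

>>> {"op": "servo_tool", "data": {"targets": [0,0,-3,0,0,0,0,0,-3,0,0,0,0,0,-3,0,0,0,0,0,-3,0,0,0,0,0,-0.5,0,0,0,0,0,0,0,0,0]}}

```text
time_s: 23.42
ee_pos: [0.4579, 0.1618, 0.0641]
eef_rot: [[1.0, -0.002, 0.0], [-0.002, -1.0, 0.0], [0.0, -0.0, -1.0]]
ft_force: [1.9, 0.3, -6.0]
width: 0.0226
```

```bash
python3 - <<'E'
from h import *
st()
im=snap('wrist','w13')
cv2.imwrite('pics/w13z.png',cv2.resize(im[:,:,::-1],None,fx=1.4,fy=1.4,interpolation=cv2.INTER_CUBIC))
E
```

```text
t 23.425 p [0.4579 0.1618 0.0641] w 0.0226 F [ 1.9  0.3 -6. ]
[[1.0, -0.002, 0.0], [-0.002, -1.0, 0.0], [0.0, -0.0, -1.0]]
```

View pics/w13z.png

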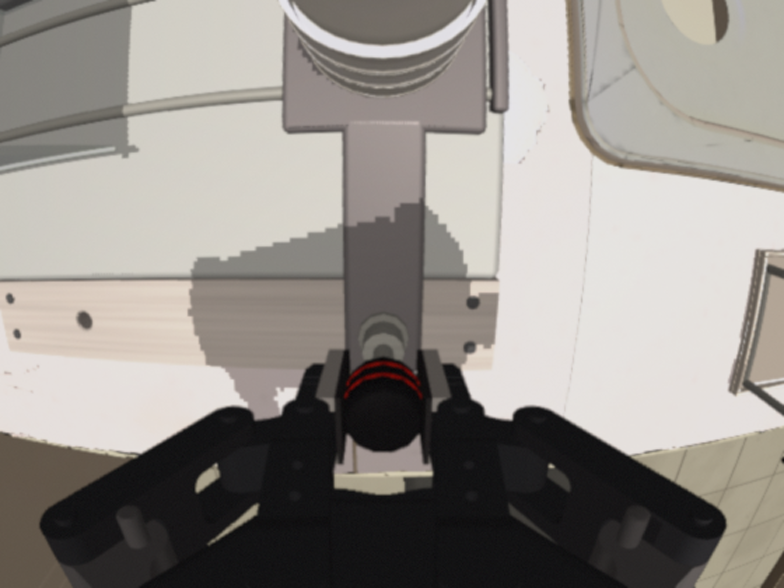

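Pin lifted 12 mm (spring ≈ 5–6 N felt). Sliding toward the hood (tool −y).

>>> {"op": "servo_tool", "data": {"targets": [0,-4,0,0,0,0,0,-8,0,0,0,0,0,-12,0,0,0,0]}}

```text
time_s: 23.85
ee_pos: [0.458, 0.1863, 0.0642]
eef_rot: [[1.0, -0.002, 0.0], [-0.002, -1.0, 0.0], [0.0, -0.0, -1.0]]
ft_force: [1.9, -1.0, -5.2]
width: 0.0226
```

>>> {"op": "servo_tool", "data": {"targets": [0,-12,0,0,0,0,0,-14,0,0,0,0,0,-14,0,0,0,0,0,-14,0,0,0,0,0,-14,0,0,0,0,0,-14,0,0,0,0,0,-14,0,0,0,0,0,-12,0,0,0,0,0,-10,0,0,0,0,0,-8,0,0,0,0,0,0,0,0,0,0]}}

```text
time_s: 25.22
ee_pos: [0.4587, 0.3131, 0.0645]
eef_rot: [[1.0, -0.002, 0.002], [-0.002, -1.0, 0.002], [0.002, -0.002, -1.0]]
ft_force: [4.5, 2.1, -5.3]
width: 0.0227
```

```bash
python3 - <<'E'
from h import *
st()
im=snap('wrist','w14')
cv2.imwrite('pics/w14z.png',cv2.resize(im[:,:,::-1],None,fx=1.4,fy=1.4,interpolation=cv2.INTER_CUBIC))
E
```

```text
t 25.225 p [0.4587 0.3131 0.0645] w 0.0227 F [ 4.5  2.1 -5.3]
[[1.0, -0.002, 0.002], [-0.002, -1.0, 0.002], [0.002, -0.002, -1.0]]
```

View pics/w14z.png

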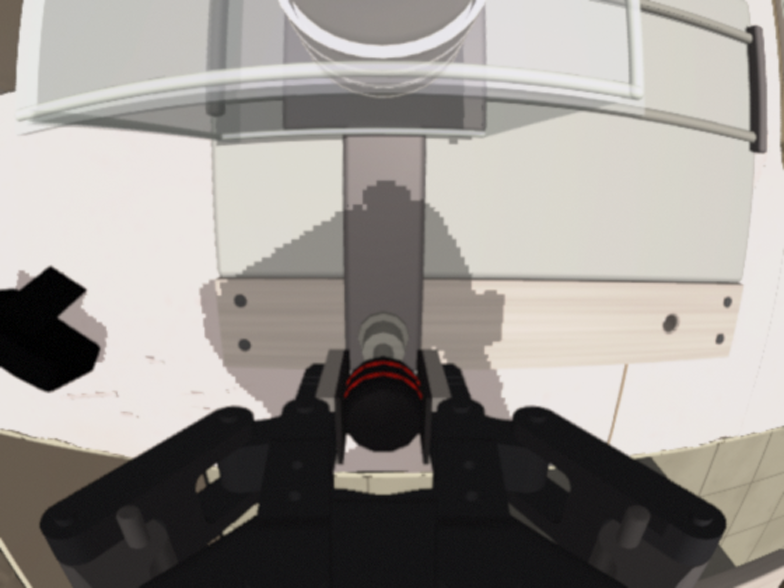

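>>> {"op": "servo_tool", "data": {"targets": [0.2,-4,0,0,0,0,0.2,-3,0,0,0,0,0,-1.3,0,0,0,0,0,0,0,0,0,0,0,0,0,0,0,0]}}

```text
time_s: 25.9
ee_pos: [0.4588, 0.3199, 0.0643]
eef_rot: [[1.0, -0.002, 0.001], [-0.002, -1.0, 0.0], [0.001, -0.0, -1.0]]
ft_force: [5.5, -0.4, -6.0]
width: 0.0226
```

>>> {"op": "servo_tool", "data": {"targets": [0.8,-1.8,0,0,0,0,0,0,0,0,0,0,0,0,0,0,0,0]}}

```text
time_s: 26.28
ee_pos: [0.4589, 0.3217, 0.0641]
eef_rot: [[1.0, -0.002, -0.001], [-0.002, -1.0, -0.0], [-0.001, 0.0, -1.0]]
ft_force: [2.9, -1.9, -5.5]
width: 0.0226
```

>>> {"op": "servo_tool", "data": {"targets": [0,0,3,0,0,0,0,0,3,0,0,0,0,0,0,0,0,0]}}

```text
time_s: 26.65
ee_pos: [0.4589, 0.3218, 0.058]
eef_rot: [[1.0, -0.002, -0.001], [-0.002, -1.0, -0.0], [-0.001, 0.0, -1.0]]
ft_force: [1.2, -1.1, -4.6]
width: 0.0228
```

>>> {"op": "servo_tool", "data": {"targets": [0,0,2,0,0,0,0,0,2,0,0,0,0,0,0,0,0,0]}}

```text
time_s: 27.02
ee_pos: [0.459, 0.3218, 0.0541]
eef_rot: [[1.0, -0.002, -0.001], [-0.002, -1.0, 0.0], [-0.001, -0.0, -1.0]]
ft_force: [-0.1, -0.8, -4.5]
width: 0.023
```

>>> {"op": "servo_tool", "data": {"targets": [0,0,1.5,0,0,0,0,0,1,0,0,0,0,0,0,0,0,0]}}

```text
time_s: 27.4
ee_pos: [0.4592, 0.3221, 0.0522]
eef_rot: [[1.0, -0.002, -0.0], [-0.002, -1.0, 0.0], [-0.0, -0.0, -1.0]]
ft_force: [-1.9, -1.0, 0.9]
width: 0.0227
```

>>> {"op": "servo_tool", "data": {"targets": [0,-3,0,0,0,0,0,0,0,0,0,0]}}

```text
time_s: 27.65
ee_pos: [0.4591, 0.323, 0.0521]
eef_rot: [[1.0, -0.001, -0.001], [-0.001, -1.0, -0.004], [-0.001, 0.004, -1.0]]
ft_force: [-2.2, -7.5, 4.5]
width: 0.0227
```

Locked: a 3 mm push gave 7.5 N and under 1 mm. Release and rise.

>>> {"op": "servo_tool", "data": {"targets": [0,3,0,0,0,0,0,0,0,0,0,0]}}

```text
time_s: 27.9
ee_pos: [0.4592, 0.3221, 0.0521]
eef_rot: [[1.0, -0.002, -0.0], [-0.002, -1.0, 0.001], [-0.0, -0.001, -1.0]]
ft_force: [-4.1, 0.2, 2.5]
width: 0.0231
```

>>> {"op": "servo_tool", "data": {"targets": [0,0,0,0,0,0,0,0,0,0,0,0,0,0,0,0,0,0,0,0,0,0,0,0], "jaw": 1}}

```text
time_s: 28.4
ee_pos: [0.4598, 0.3221, 0.0519]
eef_rot: [[1.0, -0.002, 0.001], [-0.002, -1.0, 0.001], [0.001, -0.001, -1.0]]
ft_force: [0.5, -0.1, -0.0]
width: 0.0848
```

>>> {"op": "servo_tool", "data": {"targets": [0,0,-10,0,0,0,0,0,-30,0,0,0,0,0,-40,0,0,0,0,0,-45,0,0,0,0,0,-40,0,0,0,-20,0,0,0,0,0,-30,0,0,0,0,0,0,0,0,0,0,0,0,0,0,0,0,0]}}

```text
time_s: 29.52
ee_pos: [0.4092, 0.3219, 0.2164]
eef_rot: [[1.0, -0.002, 0.0], [-0.002, -1.0, 0.0], [0.0, -0.0, -1.0]]
ft_force: [0.8, 0.5, 0.2]
width: 0.0855
```

```bash
python3 - <<'E'
from h import *
st()
im=snap('wrist','w15')
cv2.imwrite('pics/w15z.png',cv2.resize(im[:,:,::-1],None,fx=1.4,fy=1.4,interpolation=cv2.INTER_CUBIC))
im=snap('side','s15')
cv2.imwrite('pics/s15z.png',cv2.resize(im[180:360,120:320,::-1],None,fx=3.3,fy=3.3,interpolation=cv2.INTER_CUBIC))
E
```

```text
t 29.525 p [0.4092 0.3219 0.2164] w 0.0855 F [0.8 0.5 0.2]
[[1.0, -0.002, 0.0], [-0.002, -1.0, 0.0], [0.0, -0.0, -1.0]]
```

View pics/w15z.png

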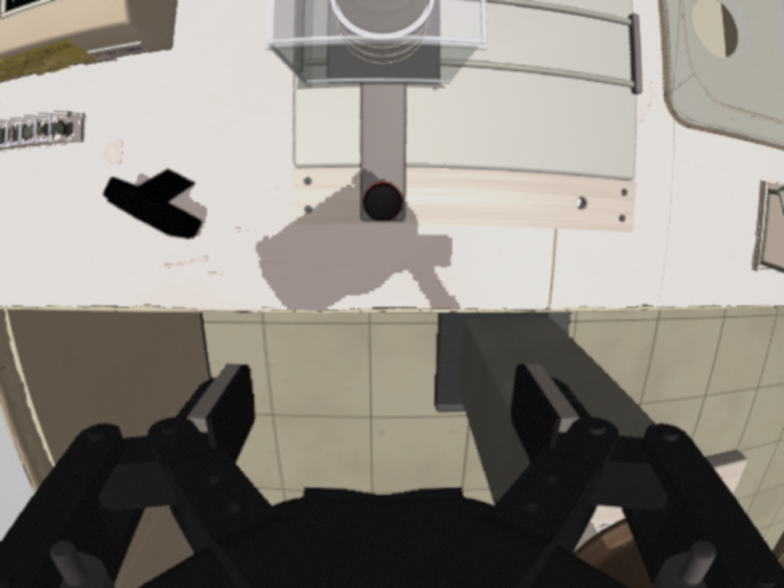

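View pics/s15z.png

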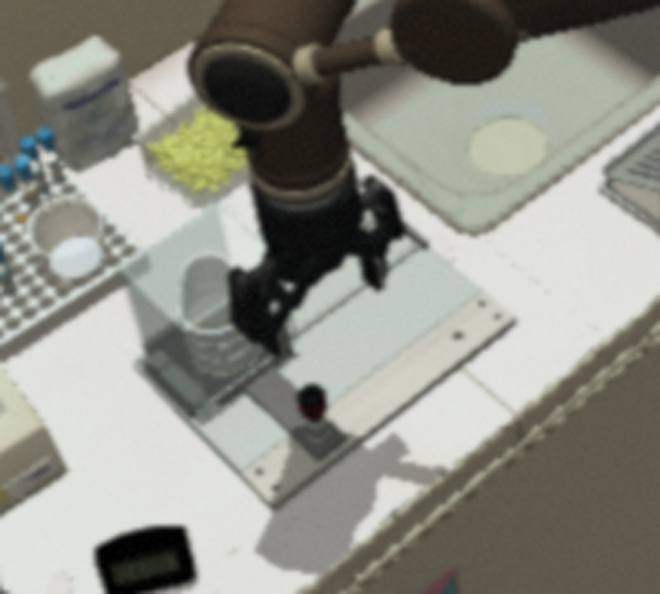

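The three-cup stack stands straight under the hood, the knob (382,202) is over the home position with its pin down, and the loading hole (582,202) is empty. Handing in.

```bash
python3 -c "
from plant import bot
print(bot.close_job())"
```

```text
the job is handed in; nothing more can be done
None
```

The job is done and handed in at about 29.5 s. Cups B and C are nested over cup A and the loaded seat is locked under the hood.

- **Nesting:** I gripped each cup along its leaning axis, set it upright and lowered it over the stack. Each met its shoulder within about 1 mm of the computed height. I pressed B with about 16 N and C with about 14 N. The pictures show the three cups concentric and straight.
- **Locking:** I lifted the plunger 12 mm, slid the seat 160 mm and lowered the knob. It settled at the same height as in the first hole (52 mm, against 52 mm when first gripped), so the pin went in. A 3 mm push at the knob then gave 7.5 N and moved it about 1 mm, so the seat is locked.
- **Last views:** The stack stands straight under the hood, the loading hole is empty and the gripper is clear of everything. The only bystander in these last views is the timer, and I touched none of the three.

No check failed. The measurements disagreed a little: wrist-camera fixes differed by 1–2 mm between heights, and the arm's pose readings wandered by about 1 mm. Both stayed within the play.

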